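# Unlock and pull out the sample shaker tray

## Robot

A 6-joint arm with a two-finger parallel gripper is mounted at the origin on the work surface. World frame = base frame: x ahead of the robot, y to its left, z up, the work surface at z = 0. Lengths are in mm, angles in rad, forces in N, time in s.
With the tool pointing down it reaches from about 400 to 925 mm from the base axis. Payload 12.5 kg.
Tool frame: the origin (TCP) lies at the very end of the fingers, on their centre line; the grasp point (between the pads) lies 19 mm behind it; z points along the fingers, y is the direction in which the jaws open and shut (so a half turn about z gives the same grasp; the last joint's range is limited). The gripper opens to 95 mm and grips with 3 to 60 N. Pads are 20 mm wide; open, the fingers measure 119 mm over their backs; the gripper's body (75 mm by 180 mm) begins 59 mm behind the grasp point.
Start: joints at [-1.25, 0.491, 1.559, -0, 1.092, -0.106], TCP at [258.749, -568.943, 214.661] pointing down, gripper open.
Joint ranges: [-3.1, 3.1], [-0.84, 2.19], [0.05, 2.79], [-1.13, 4.28], [0.06, 2.93], [-2.69, 2.69]. Speed limits (rad/s): [2.22, 2.22, 2.79, 3.14, 3.14, 3.14].

## Interface

Orientations are given as [roll, pitch, yaw] about the fixed x, y, z axes, in that order (R = Rz(yaw) Ry(pitch) Rx(roll)).
In Python, from cell import env gives the robot as it stands.
- The arm moves only by the shell command python3 -m pendant 'ROWS'. ROWS is JSON, a list that holds one entry, the list of rows, each a list of 5 numbers: the opening, from 0 (shut) to 1 (fully open), then the shift along the tool's x, y, z in m, then the turn about the tool's z in rad. A call has exactly 8 rows; each row is the pose to reach, as a shift and turn from the pose commanded when the call began, along the tool's axes at that moment; what a row does not reach only later rows make up. A row lasts 1/10 s, in which the tool goes at most 50 mm and 8.59 degrees, less where a joint would pass 70% of its speed; a pose out of reach is approached as far as the arm can. A call with a gripper value outside its range is refused whole. The fingers move at their own pace and stop on an object; the grip force is fixed at half the most. Time passes only in rows, so rows that repeat a pose let the fingers close, or fill a call up. It gives the time, the measured TCP pose, the force and the opening at its end, in the units of the state.
- env.state(): the state, without advancing time (a new reading comes with each control period).
- env.read_camera(name): name is "side" or "top" or "wrist"; returns a dict with "image" (384x512x3 uint8, blue, green, red), "range_z" (384x512 float32, mm along the optical axis (not along the pixel's ray), 0 where there is no reading), "fx", "fy", "cx", "cy" (pixels), "rvec" (rotation vector, rad) and "tvec" (3), from world to camera coordinates, as OpenCV has them; the wrist camera has in their place "tool_from_camera" (4x4, takes a point from camera to tool coordinates, whose origin is the TCP and whose axes are the flange's). Camera axes: x right, y down, z forward; pixel columns grow to the right and rows downward; lengths in mm; the calibration is good to about 2 mm. A picture is of the moment at which its call begins: read the wrist's pose just before it.
- env.job_done(): hands the job in, once; it reports no verdict.
The state is a dict: "t": time; "joints": joint angles; "qvel": joint speeds; "tau": joint torques, N m; "eef_pos": TCP position; "tcp_rot": TCP orientation; "ft_force": force on the tool from outside, world axes, zero at the start; "moment": the same for the moment, N m; "opening": opening from 0.0 (shut) to 1.0 (fully open).
Only numpy, scipy, OpenCV 4.12 (cv2) and the standard library are available. Lean on these libraries where they do the work, as an engineer would, in place of code of your own. Each camera call takes 0.05 s, during which the arm holds its last target. There are 200 camera calls.

## Task

Open the sample tray of the bench shaker: undo the transport screw on top of the shaker, which locks the tray shut and has a left-hand thread, then pull the tray out all the way to its stop and let go of it. Keep the tins in the tray standing, and do not push or knock over the other things on the bench and on the shaker.

Things in the scene. Friction and masses are not known exactly. Their poses are not given: they have to be found in the camera images.
- shaker: white bench shaker, fixed to the bench, 250 mm deep (x), 280 mm wide (y); origin at the centre of its underside, x towards its back (its tray comes out along -x), z up. Flat top at z = 165 mm, with the screw at its front, a grey motor cover up to 195 mm from x = 42 mm backwards. The tray's front panel has its face at x = -125 mm
- head_edge (a point): middle of the lower front edge of the shaker's drive head (z 118 to 165 mm), which overhangs the tray's front panel by 22 mm and hides the tray's pull from a gripper pointing straight down. Lean the tool 32 to 45 degrees from vertical, fingers pointing down and in towards the shaker (+x), closing along the shaker's y. Axes as the shaker's
- pull (a point): where to grip the tray's pull: on its neck, mid-height, 32 mm out from the panel face; moves with the tray, axes as the shaker's. The pull is a T: neck 12 mm wide (y), 22 mm high, reaching 53 mm out from the panel, then a head 28 mm wide, 22 mm high, 8 mm thick. It is 75 mm above the bench, centred in the panel
- tray (a joint): how far the tray is drawn out along the shaker's -x, m: 0 shut, 0.100 at its hard stop. It slides stiffly, about 3 N. While locked it gives only about 1 mm
- screw_grip (a point): grip point of the black transport screw: on its upright axis, 37 mm above the shaker's top, at x = -105 mm, y = 0 of the shaker. Its x axis runs along the wing bar and turns with it. Bar 44 mm long, 14 mm thick, 32 mm high, top 44 mm above the shaker's top, standing on a disc 46 mm across whose top is 14 mm above the shaker's top
- screw_foot (a point): foot of the screw on the shaker's top; does not turn. LEFT-HAND THREAD: loosens clockwise seen from above, 0.08 N m; head stays level, a hidden bolt rises out of the tray. Starts 0 to 0.9 rad from fully tight; the bolt is clear from about 2.8 rad, hard end at 3.2 rad. So turn it 2.3 to 3.2 rad, in grips of up to 1.5 rad, until it is felt to stop
- tin_a: open aluminium soil-moisture tin, 50 mm across, 36 mm high, standing loose in the tray; origin at the centre of its underside, z up. Must stay upright in the tray
- tin_b: open aluminium soil-moisture tin, 50 mm across, 36 mm high, standing loose in the tray; origin at the centre of its underside, z up. Must stay upright in the tray
- tin_c: open aluminium soil-moisture tin, 50 mm across, 36 mm high, standing loose in the tray; origin at the centre of its underside, z up. Must stay upright in the tray
- jar: small glass jar with a black lid, 40 mm across, 50 mm high, standing on the shaker's top about 105 mm to one side of the screw; origin at the centre of its underside. Leave it alone
- beaker: glass beaker, 68 mm across, 90 mm high, beside the shaker; origin at the centre of its underside. Leave it alone
- reagent: amber bottle with a white cap, 68 mm across, 130 mm high, beside the shaker; origin at the centre of its underside. Leave it alone
- spatula: spatula 180 mm long lying on the bench to the left; origin at its middle. Leave it alone
- weight: steel calibration weight, 40 mm across, 30 mm high, on the bench to the right; origin at the centre of its underside. Leave it alone

How it is judged:
By the outcome, as a careful person would: the job done as asked, in the order asked, and still so for the second after the job is handed in, with the robot touching nothing.
It also fails if it takes over 72 s, if anything falls off the work surface, if the arm or the gripper's body presses on something with over 40 N, if the wrist force passes 120 N, or if a joint passes its speed limit or range.

## Working session

There is one attempt and no reset: what is moved stays moved. The work goes in short steps, Python scripts to look and compute and a shell command to move; the robot and the scene stay as the last step left them, time stands still between calls to the robot, and variables do not carry over. Pictures are saved under pics/ and viewed, about 8 in all and at most 12, crops included, and the job is handed in when it is done.

```bash
ls; mkdir -p pics
python3 - <<'E'
from cell import env
import cv2,numpy as np
s=env.state();print({k:np.round(v,3).tolist() for k,v in s.items()})
ims=[]
for n in("top","side"):
    c=env.read_camera(n);np.savez(n+".npz",**c);ims.append(c["image"])
    print(n,c["fx"],c["cx"],np.round(c["rvec"],3),np.round(c["tvec"],0))
cv2.imwrite("pics/top.png",ims[0]);cv2.imwrite("pics/side.png",ims[1])
E
```

```text
pics
{'t': 0.0, 'joints': [-1.25, 0.492, 1.559, -0.0, 1.092, -0.106], 'qvel': [0.001, -0.001, -0.0, 0.002, -0.001, -0.0], 'tau': [-0.004, -61.265, -25.819, 0.069, 0.048, -0.0], 'eef_pos': [258.654, -568.666, 214.06], 'tcp_rot': [-3.14, -0.0, 0.427], 'ft_force': [-0.399, -0.093, 0.196], 'moment': [-0.036, -0.049, -0.002], 'opening': 1.0}
top 433.0722274438139 256.7637234977308 [ 2.183 -2.204  0.067] [  17.  586. 1649.]
side 346.64231636283785 258.2371502681063 [ 2.596  0.828 -0.194] [-449. -240. 1272.]
```

View pics/top.png

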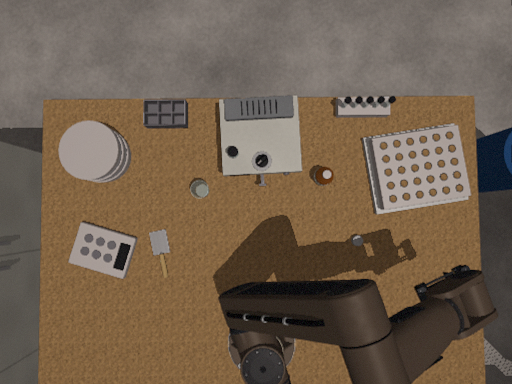

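View pics/side.png

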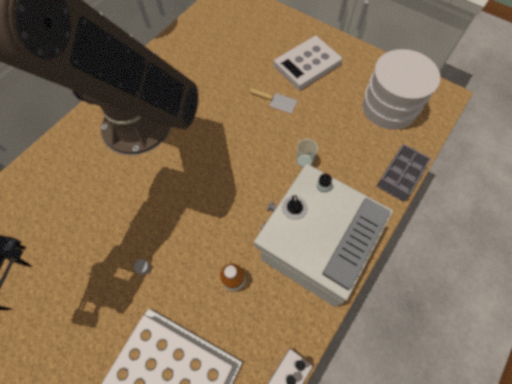

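The top view shows the shaker at about (260,135), its screw at (261,160), the pull at (262,181), the jar at (232,152), the beaker at (200,189) and the reagent bottle at (323,175). Next I convert these to world coordinates.

```bash
cat > h.py <<'E'
import numpy as np,cv2
from scipy.spatial.transform import Rotation as R
def cloud(c,T=None):
    z=c["range_z"].astype(float);v,u=np.mgrid[:z.shape[0],:z.shape[1]]
    P=np.stack([(u-c["cx"])/c["fx"]*z,(v-c["cy"])/c["fy"]*z,z],-1)
    if T is None:
        Rm=cv2.Rodrigues(np.array(c["rvec"],float))[0]; W=(P-np.array(c["tvec"]).ravel())@Rm
    else:
        W=P@T[:3,:3].T+T[:3,3]
    W[z<=0]=np.nan
    return W
def wristT(s,c):
    T=np.eye(4);T[:3,:3]=R.from_euler("xyz",s["tcp_rot"]).as_matrix();T[:3,3]=s["eef_pos"]
    return T@np.array(c["tool_from_camera"])
def rect(pts):
    (cx,cy),(w,h),a=cv2.minAreaRect(pts.astype(np.float32)); return np.round([cx,cy,w,h,a],1)
E
python3 - <<'E'
from h import *
for n in("top","side"):
    c=dict(np.load(n+".npz"));W=cloud(c)
    x,y,z=W[...,0],W[...,1],W[...,2]
    near=(abs(x-800)<250)&(abs(y)<180)
    if n=="top":
        for p in[(160,261),(181,262),(152,232),(189,200),(175,323),(135,260),(110,260),(230,160),(240,357)]:print(p,W[p].round(0))
    m=near&(z>158)&(z<172)
    print(n,"top z",np.nanmedian(z[m]),m.sum(),np.nanpercentile(x[m],[1,50,99]).round(),np.nanpercentile(y[m],[1,50,99]).round())
    m2=near&(z>155)&(z<205)
    k=cv2.morphologyEx(m2.astype(np.uint8),cv2.MORPH_OPEN,np.ones((3,3)));print("shaker",rect(W[k>0][:,:2]))
    mc=near&(z>188)&(z<199);k=cv2.morphologyEx(mc.astype(np.uint8),cv2.MORPH_OPEN,np.ones((5,5)));print("cover",rect(W[k>0][:,:2]))
    ms=near&(z>200)&(z<225);print("wing",ms.sum(),W[ms].round(0).tolist()[:60])
E
```

```text
(160, 261) [674.  -4. 211.]
(181, 262) [612.  -8.  87.]
(152, 232) [702.  95. 213.]
(189, 200) [589. 231.   2.]
(175, 323) [ 628. -227.  129.]
(135, 260) [769.  -2. 163.]
(110, 260) [851.  -2. 194.]
(230, 160) [432. 386.   2.]
(240, 357) [ 388. -368.   28.]
top top z 164.48993441561495 4015 [634. 740. 887.] [-139.   -7.  139.]
shaker [ 7.685e+02 -6.000e-01  2.710e+02  2.801e+02  2.500e+00]
cover [859.6   3.6 232.2  65.7  84.4]
wing 206 [[898.0, -79.0, 202.0], [897.0, -89.0, 204.0], [898.0, -103.0, 200.0], [897.0, -110.0, 201.0], [895.0, -44.0, 201.0], [892.0, 67.0, 200.0], [889.0, 119.0, 200.0], [889.0, 112.0, 202.0], [885.0, 84.0, 201.0], [884.0, 46.0, 202.0], [884.0, -34.0, 203.0], [883.0, -68.0, 202.0], [883.0, -103.0, 203.0], [881.0, 56.0, 201.0], [881.0, 36.0, 201.0], [881.0, 25.0, 201.0], [880.0, -23.0, 203.0], [879.0, -82.0, 205.0], [880.0, -110.0, 201.0], [878.0, 43.0, 201.0], [876.0, -30.0, 203.0], [877.0, -44.0, 200.0], [877.0, -89.0, 200.0], [874.0, 18.0, 203.0], [873.0, 11.0, 203.0], [874.0, -30.0, 200.0], [871.0, 94.0, 203.0], [870.0, 91.0, 205.0], [871.0, 53.0, 200.0], 
[... 1507 characters left out ...]
5.0], [708.0, 104.0, 214.0], [710.0, 104.0, 216.0], [712.0, 106.0, 215.0], [715.0, 107.0, 217.0], [716.0, 111.0, 212.0], [692.0, 87.0, 217.0], [694.0, 90.0, 215.0], [696.0, 91.0, 216.0], [699.0, 93.0, 215.0], [700.0, 96.0, 213.0], [703.0, 95.0, 218.0], [705.0, 98.0, 215.0], [707.0, 99.0, 216.0], [710.0, 100.0, 216.0], [712.0, 103.0, 214.0], [714.0, 103.0, 217.0], [716.0, 105.0, 216.0], [718.0, 108.0, 212.0], [693.0, 86.0, 214.0], [696.0, 86.0, 218.0], [698.0, 89.0, 214.0], [700.0, 91.0, 213.0], [702.0, 92.0, 215.0], [704.0, 95.0, 213.0], [707.0, 94.0, 216.0], [709.0, 97.0, 214.0], [711.0, 98.0, 214.0], [713.0, 99.0, 217.0], [716.0, 100.0, 217.0], [718.0, 103.0, 215.0], [720.0, 106.0, 213.0]]
```

```bash
python3 -m pendant --help 2>&1 | head -20; python3 -m pendant '[[[1,0,0,-0.05,0],[1,0.05,-0.03,-0.1,0],[1,0.1,-0.06,-0.13,0],[1,0.14,-0.085,-0.165,0],[1,0.18,-0.11,-0.165,0],[1,0.22,-0.135,-0.165,0],[1,0.26,-0.16,-0.165,0],[1,0.3,-0.185,-0.165,0]]]'
```

```text
invalid input: not JSON, or not a number
t: 0.9
eef_pos: [437.4, -302.4, 379.0]
tcp_rot: [3.141, -0.0, 0.426]
ft_force: [0.7, -0.5, 0.5]
opening: 1.001
```

```bash
python3 -m pendant '[[[1,0.04,-0.025,0,0],[1,0.08,-0.05,0,0],[1,0.12,-0.075,0,0],[1,0.16,-0.1,0,0],[1,0.2,-0.12,0,0],[1,0.24,-0.145,0,0],[1,0.28,-0.17,0,0],[1,0.28,-0.17,0,0]]]'
python3 - <<'E'
from cell import env
from h import *
s=env.state();c=env.read_camera("wrist");np.savez("w1.npz",**c,pos=s["eef_pos"],rot=s["tcp_rot"])
print(np.round(c["tool_from_camera"],2),np.round(s["eef_pos"],1),np.round(s["tcp_rot"],3),np.round(s["joints"],2))
cv2.imwrite("pics/w1.png",c["image"])
E
```

```text
t: 1.7
eef_pos: [623.1, -29.3, 377.3]
tcp_rot: [-3.14, 0.001, 0.431]
ft_force: [-0.7, 0.1, -0.9]
opening: 0.996
[[  -0.     -0.97   -0.24   69.52]
 [   1.     -0.     -0.      0.25]
 [   0.     -0.24    0.97 -171.02]
 [   0.      0.      0.      1.  ]] [623.1 -29.3 377.3] [-3.14e+00  1.00e-03  4.31e-01] [-0.15  0.38  1.31  0.    1.45  0.99]
```

View pics/w1.png

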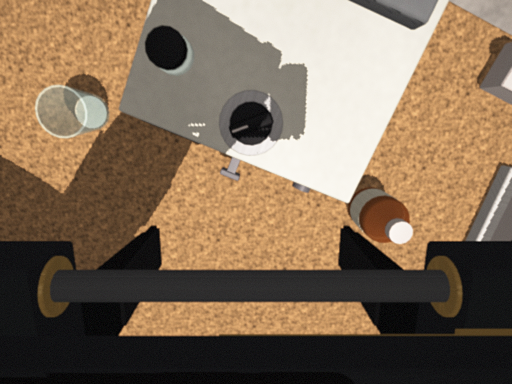

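Run:
```python
from h import *
d=dict(np.load("w1.npz"));s=dict(eef_pos=d["pos"],tcp_rot=d["rot"]);W=cloud(d,wristT(s,d))
x,y,z=W[...,0],W[...,1],W[...,2]
r=np.hypot(x-676,y+5)
m=(r<35)&(z>200)&(z<216)
print("bar",m.sum(),np.nanmedian(z[m]),rect(W[m][:,:2]),W[m].mean(0).round(1))
m=(r<40)&(z>172)&(z<216);print("knob+disc",rect(W[m][:,:2]))
m=(abs(y+8)<25)&(abs(x-605)<35)&(z>65)&(z<95);print("pull",m.sum(),np.nanmedian(z[m]),rect(W[m][:,:2]))
m=(z>159)&(z<171)&(x<760)&(abs(y)<160);print("top",np.nanmedian(z[m]));
for y0 in range(-130,131,20):
    q=m&(abs(y-y0)<6); 
    if q.sum()>20: print(y0,np.nanmin(x[q]).round(1),end="; ")
```

```text
bar 642 209.635869535139 [677.5  -4.6  14.   43.7  44.7] [677.6  -4.7 209.5]
knob+disc [677.7  -4.2  67.2  66.7  19.7]
pull 271 86.46253007549552 [610.9  -7.5  29.   27.4   3. ]
top 165.93944990273963
-130 641.0; -110 640.0; -90 639.2; -70 638.1; -50 637.6; -30 636.6; -10 635.8; 10 634.8; 30 633.9; 50 633.0; 70 632.2; 90 631.4; 110 630.5; 130 629.8;
```

The wrist view shows the wing bar at pixel (250,122), with its long axis at −45° in the world, and the pull's T at (231,170). The jar is at (166,48). I'll go over the screw with tool yaw 2.35.

```bash
python3 -m pendant '[[[0.7,0.03,0,0.03,-0.14],[0.7,0.06,0,0.06,-0.28],[0.7,0.06,0,0.09,-0.42],[0.7,0.06,0,0.117,-0.56],[0.7,0.06,0,0.117,-0.7],[0.7,0.06,0,0.117,-0.84],[0.7,0.06,0,0.117,-0.98],[0.7,0.06,0,0.117,-1.12]]]'
python3 -m pendant '[[[0.7,0,0,0,-0.14],[0.7,0,0,0,-0.28],[0.7,0,0,0,-0.42],[0.7,0,0,0,-0.56],[0.7,0,0,0,-0.7],[0.7,0,0,0,-0.8],[0.7,0,0,0,-0.8],[0.7,0,0,0,-0.8]]]'
python3 - <<'E'
from cell import env
from h import *
s=env.state();c=env.read_camera("wrist");W=cloud(c,wristT(s,c))
x,y,z=W[...,0],W[...,1],W[...,2]
m=(np.hypot(x-676,y+5)<35)&(z>200)&(z<216)
print("bar",m.sum(),np.nanmedian(z[m]),rect(W[m][:,:2]),W[m].mean(0).round(1))
T=R.from_euler("xyz",s["tcp_rot"]).as_matrix()
print("tool coords of bar",((W[m].mean(0)-s["eef_pos"])@T).round(1),np.round(s["joints"],2),s["moment"])
E
```

```text
t: 2.55
eef_pos: [675.4, -10.1, 261.6]
tcp_rot: [-3.141, 0.0, 1.551]
ft_force: [0.6, -0.3, 0.4]
opening: 0.697
t: 3.35
eef_pos: [675.6, -9.6, 261.7]
tcp_rot: [-3.141, 0.0, 2.343]
ft_force: [0.6, -0.4, 0.2]
opening: 0.703
bar 1226 209.55366332958016 [676.8  -4.5  13.3  42.8  44.7] [676.1  -3.7 209.3]
tool coords of bar [ 3.8  4.5 52.3] [-0.11  0.53  1.36 -0.    1.25 -0.88] [ 0.05659635 -0.09609669 -0.02080527]
```

```bash
python3 -m pendant '[[[0.7,0.003,0.0045,0.0,-0.008],[0.7,0.003,0.0045,0.03,-0.008],[0.7,0.003,0.0045,0.06,-0.008],[0.7,0.003,0.0045,0.074,-0.008],[0.7,0.003,0.0045,0.074,-0.008],[0,0.003,0.0045,0.074,-0.008],[0,0.003,0.0045,0.074,-0.008],[0,0.003,0.0045,0.074,-0.008]]]'
python3 -m pendant '[[[0,0,0,0,0],[0,0,0,0,0],[0,0,0,0,0],[0,0,0,0,0],[0,0,0,0,0.1],[0,0,0,0,0.2],[0,0,0,0,0.3],[0,0,0,0,0.3]]]'
python3 -c "
from cell import env;s=env.state();print(s['moment'],s['ft_force'],s['tcp_rot'])"
```

```text
t: 4.2
eef_pos: [677.4, -3.5, 189.0]
tcp_rot: [3.14, 0.002, 2.355]
ft_force: [-0.7, 0.2, 0.2]
opening: 0.505
t: 5.0
eef_pos: [676.1, -4.5, 187.7]
tcp_rot: [-3.139, 0.0, 2.051]
ft_force: [-5.2, -6.4, 2.9]
opening: 0.145
[-0.99947744  0.85820055 -0.11006171] [-5.15532713 -6.3788507   2.92958884] [-3.13899584e+00  3.41762336e-04  2.05110835e+00]
```

```bash
python3 -m pendant '[[[0,0,0,0,0.14],[0,0,0,0,0.28],[0,0,0,0,0.42],[0,0,0,0,0.56],[0,0,0,0,0.7],[0,0,0,0,0.84],[0,0,0,0,0.98],[0,0,0,0,1.1]]]'
python3 -c "
from cell import env;s=env.state();print(s['moment'],s['ft_force'],s['tcp_rot'])"
python3 -m pendant '[[[0,0,0,0,0.05],[0,0,0,0,0.1],[0,0,0,0,0.1],[0,0,0,0,0.1],[0.5,0,0,0,0.1],[0.5,0,0,0,0.1],[0.5,0,0,0,0.1],[0.5,0,0,0,0.1]]]'
python3 - <<'E'
from cell import env
from h import *
s=env.state();c=env.read_camera("wrist");W=cloud(c,wristT(s,c))
x,y,z=W[...,0],W[...,1],W[...,2]
m=(np.hypot(x-677,y+4.5)<30)&(z>203)&(z<216)
print("bar",m.sum(),rect(W[m][:,:2]),s["moment"],s["ft_force"],s["tcp_rot"])
c=env.read_camera("side");cv2.imwrite("pics/s2.png",cv2.resize(c["image"][130:310,220:420],None,fx=3,fy=3))
E
```

```text
t: 5.8
eef_pos: [676.9, -4.5, 187.7]
tcp_rot: [3.141, 0.001, 0.949]
ft_force: [-1.9, -5.6, 0.7]
opening: 0.146
[-1.06337044  0.1091414   0.1574886 ] [-1.9497236  -5.58494093  0.71156733] [3.14071905e+00 1.49243014e-03 9.49172897e-01]
t: 6.6
eef_pos: [677.0, -3.3, 187.6]
tcp_rot: [-3.142, -0.0, 0.855]
ft_force: [-0.1, -0.2, 0.6]
opening: 0.426
bar 2085 [6.757e+02 6.000e-01 4.400e+01 4.950e+01 2.620e+01] [-0.07088961 -0.04964628  0.05603909] [-0.10792909 -0.20477071  0.57436205] [-3.14154696e+00 -1.39104870e-06  8.54973059e-01]
```

```bash
python3 -m pendant '[[[0.3,-0.001,0.001,0,0],[0,-0.001,0.001,0,0],[0,-0.001,0.001,0,0],[0,-0.001,0.001,0,0],[0,-0.001,0.001,0,0],[0,-0.001,0.001,0,0.12],[0,-0.001,0.001,0,0.24],[0,-0.001,0.001,0,0.36]]]'
python3 -m pendant '[[[0,0,0,0,0.08],[0,0,0,0,0.16],[0,0,0,0,0.24],[0,0,0,0,0.32],[0,0,0,0,0.4],[0,0,0,0,0.4],[0,0,0,0,0.4],[0,0,0,0,0.4]]]'
python3 -c "
from cell import env;s=env.state();print(s['moment'],s['ft_force'],s['tcp_rot'],s['joints'])"
```

```text
t: 7.5
eef_pos: [677.1, -4.9, 187.7]
tcp_rot: [3.141, 0.0, 0.49]
ft_force: [-0.1, -1.3, -0.6]
opening: 0.145
t: 8.3
eef_pos: [677.2, -5.2, 187.7]
tcp_rot: [3.141, -0.0, 0.096]
ft_force: [0.2, -3.3, 0.6]
opening: 0.145
[-0.77240212 -0.14710276 -0.02231017] [ 0.2376771  -3.29291567  0.64605294] [ 3.14095344e+00 -2.02211641e-04  9.64534430e-02] [-1.04920036e-01  5.90978785e-01  1.44950183e+00 -6.57105676e-04
  1.10078615e+00  1.36972042e+00]
```

```bash
M(){ python3 -c "
from cell import env;import numpy as np;s=env.state();print('M',np.round(s['moment'],2),'yaw',s['tcp_rot'][2])"; }
python3 -m pendant '[[[0,0,0,0,0.05],[0,0,0,0,0.1],[0,0,0,0,0.15],[0,0,0,0,0.2],[0,0,0,0,0.2],[0,0,0,0,0.2],[0,0,0,0,0.2],[0,0,0,0,0.2]]]';M
python3 -m pendant '[[[0,0,0,0,0.05],[0,0,0,0,0.1],[0,0,0,0,0.15],[0,0,0,0,0.2],[0,0,0,0,0.2],[0,0,0,0,0.2],[0,0,0,0,0.2],[0,0,0,0,0.2]]]';M
```

```text
t: 9.1
eef_pos: [677.5, -5.2, 187.7]
tcp_rot: [3.141, -0.001, -0.102]
ft_force: [2.6, -5.1, -0.8]
opening: 0.154
M [-0.8  -0.46  0.88] yaw -0.10178705008434186
t: 9.9
eef_pos: [677.5, -5.2, 187.8]
tcp_rot: [3.141, -0.001, -0.302]
ft_force: [3.1, -4.0, -0.2]
opening: 0.197
M [-0.75 -0.41  0.77] yaw -0.3018961102627742
```

The moment jumped to 0.9 N m and the jaws began to spread, so the screw has reached its hard end at about 2.4 rad. I'll release, rise and look.

```bash
python3 -m pendant '[[[0.8,0,0,0,0],[0.8,0,0,0,0],[0.8,0,0,0,0],[0.8,0,0,0,0],[0.8,0,0,0,0],[0.8,0,0,-0.04,0],[0.8,0,0,-0.08,0],[0.8,0,0,-0.12,0]]]'
python3 -m pendant '[[[0.8,-0.03,0,-0.03,0],[0.8,-0.06,0,-0.03,0],[0.8,-0.09,0,-0.03,0],[0.8,-0.09,0,-0.03,0],[0.8,-0.09,0,-0.03,0],[0.8,-0.09,0,-0.03,0],[0.8,-0.09,0,-0.03,0],[0.8,-0.09,0,-0.03,0]]]'
python3 - <<'E'
from cell import env
from h import *
s=env.state();c=env.read_camera("wrist");W=cloud(c,wristT(s,c))
x,y,z=W[...,0],W[...,1],W[...,2]
m=(np.hypot(x-677,y+4.5)<30)&(z>203)&(z<216)
print("bar",m.sum(),rect(W[m][:,:2]),np.round(s["eef_pos"],1),s["tcp_rot"])
m=(abs(y+8)<22)&(abs(x-605)<35)&(z>65)&(z<95);print("pull",m.sum(),np.nanmedian(z[m]),rect(W[m][:,:2]),W[m].mean(0))
cv2.imwrite("pics/w2.png",c["image"])
E
```

```text
t: 10.7
eef_pos: [676.9, -4.7, 309.0]
tcp_rot: [3.142, 0.0, -0.305]
ft_force: [1.0, 0.1, -0.8]
opening: 0.784
t: 11.5
eef_pos: [591.7, 22.0, 337.1]
tcp_rot: [3.141, 0.001, -0.306]
ft_force: [-0.2, 0.9, -0.1]
opening: 0.799
bar 889 [677.5  -4.7  14.   43.6  89.1] [591.7  22.  337.1] [ 3.14133743e+00  7.08213511e-04 -3.05517242e-01]
pull 372 86.60596263060577 [613.5  -7.5  33.7  27.7   2.2] [610.40023263  -7.43531671  86.05484909]
```

View pics/w2.png

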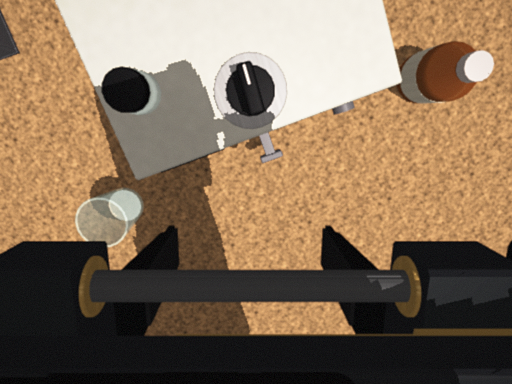

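The wing bar, at pixel (248,88), has turned 2.37 rad in total and now lies along the shaker's x. The pull's T-head is fully visible at (270,156) in front of the overhang. The pendant's rows give no way to lean the tool, so I'll grip the T-head straight down, keeping the gripper body in front of the overhang and the camera on the robot's side.

```bash
python3 -m pendant '[[[0.8,0,0.01,0,-0.14],[0.8,0,0.02,0,-0.28],[0.8,0.01,0.03,0,-0.42],[0.8,0.01,0.03,0,-0.56],[0.8,0.01,0.03,0,-0.7],[0.8,0.01,0.03,0,-0.84],[0.8,0.01,0.03,0,-0.98],[0.8,0.01,0.03,0,-1.12]]]'
python3 -m pendant '[[[0.8,0,0,0,-0.14],[0.8,0,0,0,-0.28],[0.8,0,0,0,-0.42],[0.8,0,0,0,-0.56],[0.8,0,0,0,-0.7],[0.8,0,0,0,-0.84],[0.8,0,0,0,-0.98],[0.8,0,0,0,-1.12]]]'
python3 -m pendant '[[[0.8,0,0,0,-0.14],[0.8,0,0,0,-0.28],[0.8,0,0,0,-0.42],[0.8,0,0,0,-0.56],[0.8,0,0,0,-0.7],[0.8,0,0,0,-0.84],[0.8,0,0,0,-0.98],[0.8,0,0,0,-1.12]]]'
python3 - <<'E'
from cell import env
from h import *
s=env.state();print(s["tcp_rot"],s["eef_pos"],np.round(s["joints"],2))
T=R.from_euler("xyz",s["tcp_rot"]).as_matrix()
print("shift to (593,-8.3,160)",((np.array([593.1,-8.3,160])-s["eef_pos"])@T).round(1),"turn",s["tcp_rot"][2]-3.185)
E
```

```text
t: 12.35
eef_pos: [592.0, -9.6, 337.4]
tcp_rot: [-3.141, 0.0, 0.82]
ft_force: [-0.6, 0.2, 0.1]
opening: 0.8
t: 13.15
eef_pos: [592.0, -9.5, 337.4]
tcp_rot: [-3.141, -0.0, 1.94]
ft_force: [0.8, 0.0, 0.9]
opening: 0.804
t: 13.95
eef_pos: [592.0, -9.5, 337.4]
tcp_rot: [-3.142, -0.0, 3.06]
ft_force: [-0.6, 1.0, 0.2]
opening: 0.797
[-3.14158207e+00 -2.53138565e-04  3.06043570e+00] [592.00768098  -9.51554023 337.40392799] [-0.13  0.35  1.46 -0.    1.33 -1.62]
shift to (593,-8.3,160) [ -1.    1.3 177.4] turn -0.12456430354046155
```

```bash
python3 -m pendant '[[[0.8,-0.001,0.001,0.0,-0.125],[0.8,-0.001,0.001,0.04,-0.125],[0.8,-0.001,0.001,0.08,-0.125],[0.8,-0.001,0.001,0.12,-0.125],[0.8,-0.001,0.001,0.16,-0.125],[0.8,-0.001,0.001,0.177,-0.125],[0.8,-0.001,0.001,0.177,-0.125],[0.8,-0.001,0.001,0.177,-0.125]]]'
python3 - <<'E'
from cell import env
from h import *
s=env.state();print(s["tcp_rot"],s["eef_pos"])
c=env.read_camera("wrist");W=cloud(c,wristT(s,c));T=R.from_euler("xyz",s["tcp_rot"]).as_matrix()
z=W[...,2];m=(z>70)&(z<95)&(abs(W[...,1]+8)<22)&(abs(W[...,0]-605)<35)
print(m.sum(), rect(W[m][:,:2]) if m.sum()>5 else "")
print("shift to goal",((np.array([593.1,-8.3,61])-s["eef_pos"])@T).round(1))
cv2.imwrite("pics/w3.png",c["image"])
E
```

```text
t: 14.75
eef_pos: [593.4, -8.6, 161.1]
tcp_rot: [-3.141, 0.0, -3.103]
ft_force: [-0.1, -1.3, 0.8]
opening: 0.797
[-3.14146249e+00  3.54334141e-04 -3.10347406e+00] [593.39171118  -8.63696416 161.11798902]
1263 [618.1  -7.3  43.8  27.6   2.9]
shift to goal [  0.3   0.4 100.1]
```

View pics/w3.png

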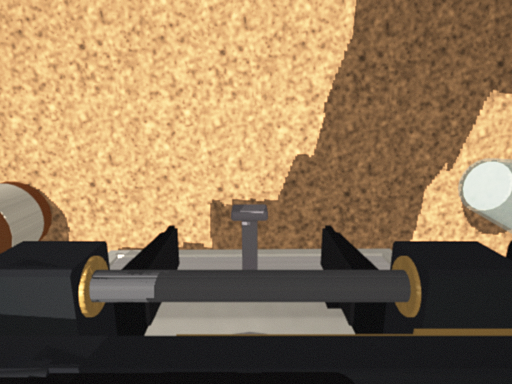

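The T-head, at pixel (249,213), is centred between the fingers, and its front face measures x≈596. I'll descend in steps, watching the force.

```bash
python3 -m pendant '[[[0.8,0,0,0.03,0],[0.8,0,0,0.055,0],[0.8,0,0,0.065,0],[0.8,0,0,0.072,0],[0.8,0,0,0.077,0],[0.8,0,0,0.082,0],[0.8,0,0,0.085,0],[0.8,0,0,0.085,0]]]'
```

```text
t: 15.6
eef_pos: [592.9, -8.5, 75.7]
tcp_rot: [-3.141, 0.0, -3.103]
ft_force: [0.5, -0.5, -0.4]
opening: 0.799
```

No contact, so I'll carry on down and close.

```bash
python3 -m pendant '[[[0.8,0,0,0.005,0],[0.8,0,0,0.01,0],[0.8,0,0,0.015,0],[0.8,0,0,0.015,0],[0.3,0,0,0.015,0],[0,0,0,0.015,0],[0,0,0,0.015,0],[0,0,0,0.015,0]]]'
python3 -m pendant '[[[0,0,0,0,0],[0,0,0,0,0],[0,0,0,0,0],[0,0,0,0,0],[0,-0.001,0,0,0],[0,-0.003,0,0,0],[0,-0.003,0,0,0],[0,-0.003,0,0,0]]]'
```

```text
t: 16.4
eef_pos: [593.0, -8.6, 60.8]
tcp_rot: [-3.141, 0.0, -3.103]
ft_force: [0.1, 0.2, 0.4]
opening: 0.524
t: 17.2
eef_pos: [592.9, -8.9, 60.6]
tcp_rot: [-3.141, -0.007, -3.103]
ft_force: [-15.8, -6.3, 9.9]
opening: 0.29
```

Gripped: the opening of 0.29 is 28 mm, the T-head's width. The tool's +x points outward here, so my 3 mm went inward and only pressed lightly. Now I'll pull gently outward.

```bash
python3 -m pendant '[[[0,0.002,0,0,0],[0,0.004,0,0,0],[0,0.007,0,0,0],[0,0.011,0,0,0],[0,0.015,0,0,0],[0,0.018,0,0,0],[0,0.02,0,0,0],[0,0.02,0,0,0]]]'
python3 - <<'E'
from cell import env
from h import *
s=env.state();c=env.read_camera("top");W=cloud(c);np.savez("top2.npz",**c)
cv2.imwrite("pics/t3.png",cv2.resize(c["image"][80:240,170:350],None,fx=4,fy=4))
print(s["eef_pos"],s["ft_force"],s["moment"])
E
```

```text
t: 18.0
eef_pos: [576.3, -9.6, 60.7]
tcp_rot: [-3.141, 0.001, -3.103]
ft_force: [0.8, -6.4, -1.3]
opening: 0.29
[576.25773082  -9.60581556  60.66477698] [ 0.79484495 -6.39051235 -1.31065534] [-0.9507228  -0.34226617 -0.01669949]
```

Still gripped at 28 mm and moved 17 mm out, so the tray is following. I'll continue.

```bash
python3 -m pendant '[[[0,0.002,0,0,0],[0,0.005,0,0,0],[0,0.01,0,0,0],[0,0.015,0,0,0],[0,0.021,0,0,0],[0,0.027,0,0,0],[0,0.033,0,0,0],[0,0.039,0,0,0]]]'
python3 -m pendant '[[[0,0.006,0,0,0],[0,0.012,0,0,0],[0,0.018,0,0,0],[0,0.024,0,0,0],[0,0.029,0,0,0],[0,0.033,0,0,0],[0,0.036,0,0,0],[0,0.038,0,0,0]]]'
python3 -m pendant '[[[0,0.001,0,0,0],[0,0.002,0,0,0],[0,0.003,0,0,0],[0,0.004,0,0,0],[0,0.005,0,0,0],[0,0.006,0,0,0],[0,0.007,0,0,0],[0,0.007,0,0,0]]]'
```

```text
t: 18.85
eef_pos: [537.7, -11.3, 60.7]
tcp_rot: [-3.141, 0.002, -3.103]
ft_force: [4.3, -8.7, -3.7]
opening: 0.292
t: 19.65
eef_pos: [499.9, -13.0, 60.7]
tcp_rot: [-3.14, 0.002, -3.104]
ft_force: [4.4, -10.5, -5.6]
opening: 0.291
t: 20.45
eef_pos: [493.0, -13.3, 60.7]
tcp_rot: [-3.14, 0.002, -3.103]
ft_force: [2.5, -11.4, -4.3]
opening: 0.291
```

```bash
python3 -m pendant '[[[0,0.001,0,0,0],[0,0.002,0,0,0],[0,0.003,0,0,0],[0,0.004,0,0,0],[0,0.005,0,0,0],[0,0.005,0,0,0],[0,0.005,0,0,0],[0,0.005,0,0,0]]]'
```

```text
t: 21.25
eef_pos: [492.6, -13.4, 60.8]
tcp_rot: [-3.139, 0.012, -3.104]
ft_force: [25.0, -3.4, -20.0]
opening: 0.287
```

The hard stop is felt: 25 N with the TCP held at 492.6. I'll relax, open and rise clear.

```bash
python3 -m pendant '[[[0,-0.002,0,0,0],[0,-0.004,0,0,0],[0,-0.004,0,0,0],[0.8,-0.004,0,0,0],[0.8,-0.004,0,0,0],[0.8,-0.004,0,0,0],[0.8,-0.004,0,0,0],[0.8,-0.004,0,0,0]]]'
python3 -m pendant '[[[0.8,0,0,-0.02,0],[0.8,0,0,-0.06,0],[0.8,0,0,-0.11,0],[0.8,0,0,-0.16,0],[0.8,0,0,-0.21,0],[0.8,0,0,-0.26,0],[0.8,0.03,0,-0.28,0],[0.8,0.05,0,-0.28,0]]]'
python3 -m pendant '[[[0.8,0,0.04,0,0],[0.8,0,0.08,0,0],[0.8,0,0.12,0,0],[0.8,0,0.16,0,0],[0.8,0,0.2,0,0],[0.8,0,0.24,0,0],[0.8,0,0.28,0,0],[0.8,0,0.3,0,0]]]'
python3 - <<'E'
from cell import env
from h import *
print(env.state()["eef_pos"],env.state()["ft_force"])
c=env.read_camera("top");W=cloud(c);b=cloud(dict(np.load("top.npz")))
x,y,z=W[...,0],W[...,1],W[...,2]
m=(abs(y+12)<25)&(x>480)&(x<530)&(z>70)&(z<95);print("pull",m.sum(),rect(W[m][:,:2]))
for p in[(152,232),(189,200),(175,323),(230,160),(240,357)]:print(W[p].round(0),b[p].round(0))
cv2.imwrite("pics/t4.png",cv2.resize(c["image"][90:270,140:380],None,fx=3.2,fy=3.2))
E
```

```text
t: 22.05
eef_pos: [490.9, -12.3, 60.7]
tcp_rot: [-3.142, 0.0, -3.103]
ft_force: [0.2, -1.2, -0.4]
opening: 0.655
t: 22.85
eef_pos: [440.5, -14.3, 343.5]
tcp_rot: [-3.14, 0.005, -3.103]
ft_force: [0.3, -0.7, -0.5]
opening: 0.798
t: 23.65
eef_pos: [428.8, 288.1, 340.4]
tcp_rot: [3.141, -0.0, -3.101]
ft_force: [-0.7, -0.5, -0.4]
opening: 0.801
[428.803071   288.06409551 340.40010768] [-0.73577694 -0.48550246 -0.42559989]
pull 38 [512.3 -12.8  25.9  29.6  89.5]
[703.  95. 211.] [702.  95. 213.]
[590. 232.  -0.] [589. 231.   2.]
[ 628. -228.  127.] [ 628. -227.  129.]
[455. 242. 658.] [432. 386.   2.]
[ 388. -367.   33.] [ 388. -368.   28.]
```

View pics/t4.png

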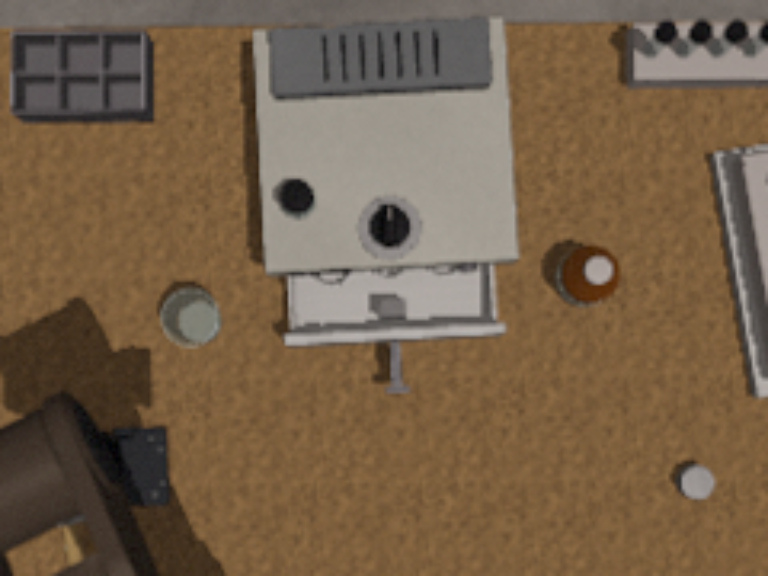

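The top view shows the tray out in front of the shaker with its panel at row ~335, the tins' rims just under the overhang at about (330,272), (390,270) and (440,268), and everything else in place. The pull reads 97 to 100 mm out, which is too coarse, so I'll take a closer wrist look.

```bash
python3 -m pendant '[[[0.8,0,-0.04,0,0.14],[0.8,0,-0.08,0,0.28],[0.8,0,-0.12,0,0.42],[0.8,0,-0.16,0,0.56],[0.8,0,-0.2,0,0.7],[0.8,-0.02,-0.24,0,0.84],[0.8,-0.04,-0.28,0.02,0.98],[0.8,-0.04,-0.3,0.03,1.12]]]'
python3 -m pendant '[[[0.8,0,0,0,0.14],[0.8,0,0,0,0.28],[0.8,0,0,0,0.42],[0.8,0,0,0,0.56],[0.8,0,0,0,0.7],[0.8,0,0,0,0.84],[0.8,0,0,0,0.98],[0.8,0,0,0,1.12]]]'
python3 -m pendant '[[[0.8,0,0,0,0.14],[0.8,0,0,0,0.28],[0.8,0,0,0,0.42],[0.8,0,0,0,0.56],[0.8,0,0,0,0.7],[0.8,0,0,0,0.84],[0.8,0,0,0,0.86],[0.8,0,0,0,0.86]]]'
python3 - <<'E'
from cell import env
from h import *
s=env.state();print(s["eef_pos"],s["tcp_rot"])
c=env.read_camera("wrist");W=cloud(c,wristT(s,c));x,y,z=W[...,0],W[...,1],W[...,2]
m=(abs(y+12)<22)&(x>480)&(x<534)&(z>70)&(z<95);print("pull",m.sum(),np.nanmedian(z[m]),rect(W[m][:,:2]),np.nanpercentile(x[m],1))
m=(x>628)&(x<645)&(z>160)&(z<171)&(abs(y+10)<12);print("head edge x",np.nanpercentile(x[m],1) if m.any() else None)
cv2.imwrite("pics/w5.png",c["image"])
E
```

```text
t: 24.5
eef_pos: [481.9, -15.7, 309.4]
tcp_rot: [-3.141, -0.0, 2.052]
ft_force: [-0.1, 0.1, 0.3]
opening: 0.797
t: 25.3
eef_pos: [480.6, -13.0, 310.6]
tcp_rot: [-3.142, 0.0, 0.934]
ft_force: [0.4, 0.4, -0.4]
opening: 0.802
t: 26.1
eef_pos: [480.8, -12.9, 310.6]
tcp_rot: [3.141, 0.0, 0.083]
ft_force: [-0.2, -0.2, 0.8]
opening: 0.802
[480.75873823 -12.9152791  310.61869365] [3.14149923e+00 7.29657606e-05 8.26554192e-02]
pull 446 86.67051318705276 [515.2 -12.9  27.5  37.1  89.1] 497.11240450497957
head edge x 635.1784046972091
```

View pics/w5.png

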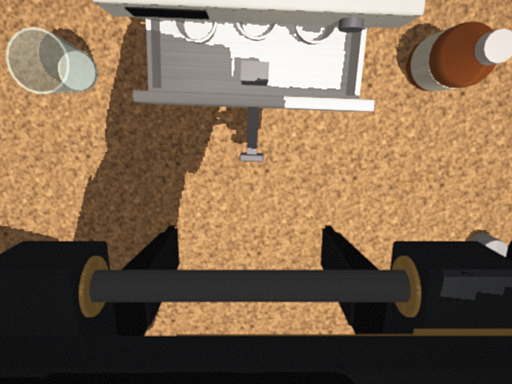

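The wrist view shows the three tins standing: round rims at (196,28), (256,25) and (313,28). The pull's head front is at x≈496.6, against 596.5 when shut, so the tray is out 100 mm. The gripper is well clear, so I'm handing in.

```bash
python3 -c "
from cell import env;print(env.job_done(),env.state()['t'])"
```

```text
the job is handed in; nothing more can be done
the job is handed in; nothing more can be done
```

The transport screw is undone, the tray is out to its stop, and I handed the job in with the gripper open and clear at about 26 s of the 72 s.

- **Screw:** I turned it clockwise in two grips, about 2.37 rad in all. At the end the moment rose to about 0.9 N m and the pads slipped on the bar. The bar measured 135.6° round from where it started.
- **Tray:** The pull came out until the hard stop was felt at 25 N. After release the pull measured about 99.5–100 mm out in the wrist view. The top view read 97–100 mm, but it is too coarse to trust.
- **Tins and other things:** All three tins show round, upright rims, though only their front edges are visible under the overhang. The jar, beaker, reagent bottle and weight had not moved beyond measuring error. The spatula was never approached, but the arm hid it in the last check, so I didn't confirm it.

**Departures from the notes:**
- **No lean:** The pendant rows cannot lean the tool, so I gripped the pull's T-head straight down, just in front of the overhang, instead of leaning in to grip the neck.
- **Wrong direction once:** Before the pull I moved 3 mm the wrong way, pressing on the shut tray with about 16 N. I saw no harm from it.

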